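# Pin the hold-down bar of the shake-test fixture

### The job

Swing the hold-down bar of the shake-test fixture down over the controller until it lies flat with the stud standing through its slot. Then take the hitch pin clip from the bench, feel lightly with its straight leg for the stud's cross hole, and slide it through until the sprung leg has snapped round the shank and hugs it, never forcing it. Let go of it and leave the other things on the bench where they are.

Things in the scene. Friction and masses are not known exactly. Their poses are not given: they have to be found in the camera images.
- fixture: Shake-test fixture, fixed to the bench: aluminium plate 12 mm thick with a grey controller nested in the middle (170 x 110 mm in x, y; case top 47, knob tops 62 mm above the bench). Origin on the bench under the controller's middle, z up. In its frame the plate covers x -110 to 110, y -145 to 155 mm; the bar's hinge is at y 100, the upright stud at x 0, y -100.
- stud_low (a point): On the stud's axis, 62.5 mm above the bench; fixture's axes. The stud, a 25 mm steel round, is clamped in a 40 mm sleeve (top at 38 mm), higher or lower for thick or thin units, so its height is not measured: the cross hole's middle is 0 to 16 mm straight above this point. Hole 7.5 x 7.5 mm, right through along x, sides chamfered 1.5 mm; its middle is 18 mm below the stud's flat top.
- bar_hinge (a point): Middle of the bar's hinge line, 54 mm above the bench, with the fixture's axes (the line runs along x). The steel hold-down bar reaches 230 mm from here towards -y, 54 mm wide, 8 mm thick (4 mm either side of the hinge line), with a slot 28 x 34 mm for the stud centred 200 mm from the hinge. Lying flat its top face is 58 mm above the bench.
- bar (a joint): Angle of the hold-down bar: 0 lying flat, positive raised (its free end goes up and over towards the hinge). Starts at 0.5 to 1.0. Stiff hinge: the bar stays where it is left and takes 1 to 5 N at the free end to move.
- clip: Hitch pin clip of 6 mm wire, 128 mm long, about 63 g, lying flat on the bench. Origin on the straight leg's axis at mid-wire (3 mm above the bench), where the stud's axis belongs when home. x along the straight leg to its tip, z up, sprung leg on the +y side. It can enter the stud from either side; the tip meets the stud with the origin about 61 mm from the stud's axis.
- clip_grip (a point): Middle of the clip's closed end, at x -56, y 9 mm of the clip, mid-wire; the clip's axes. Here two straight parallel wires (mid-wires 18 mm apart, 24 mm over the outsides) run from x -67 to -44; the bend behind ends at x -79. Gripping across these sides (along y) holds the clip straight.
- clip_tip (a point): Square-cut free tip of the straight leg, at x 49, y 0 mm of the clip.
- clip_neck (a point): Neck of the sprung leg (mid-wire), at about x 13, y 7 mm of the clip. From the U the sprung leg dips, bows round the shank (12.5 mm inner radius), narrows to this neck and flares out to x 31, y 18.5. Sliding in, the flare meets the shank with the origin about 30 mm away and the neck snaps past at about 13 mm, after a push of 6 to 12 N; then the push falls away. Pushing on past home wedges it.
- clip_leg (a joint): Spread of the clip's sprung leg in rad: 0 at rest, about 0.13 as the neck passes the shank, under 0.04 when it hugs the shank.
- spare_unit: Bystander: a grey controller, 170 x 110 x 50 mm; origin under its middle.
- second_unit: Bystander: another such controller.
- tape_roll: Bystander: a roll of tape lying flat, 96 mm outer diameter, 24 mm high; origin under its centre.
- clevis_pin: Bystander: a plain headed steel pin lying on the bench, 82 mm long, 20 mm thick, head 32 mm; origin under its middle.
- screwdriver: Bystander: a screwdriver lying on the bench; origin at its middle.
- knob_dish: Bystander: a clear round dish of spare knobs, 96 mm wide, 35 mm high; origin under its centre.
Not all that is in view belongs to the job. There is more than one size of the clip; the one meant has the size given above.

How it is judged:
By the outcome, as a careful person would: the job done as asked, in the order asked, and still so for the second after the job is handed in, with the robot touching nothing.
It also fails if it takes over 67 s, if anything falls off the work surface, if the arm or the gripper's body presses on something with over 40 N, if the wrist force passes 120 N, or if a joint passes its speed limit or range.

### The arm

A 6-joint arm with a two-finger parallel gripper is mounted at the origin on the work surface. World frame = base frame: x ahead of the robot, y to its left, z up, the work surface at z = 0. Lengths are in m, angles in rad, forces in N, time in s.
With the tool pointing down it reaches from about 0.325 to 0.875 m from the base axis. Payload 4.4 kg.
Tool frame: the origin (TCP) lies at the very end of the fingers, on their centre line; the grasp point (between the pads) lies 19 mm behind it; z points along the fingers, y is the line along which they close (so a half turn about z gives the same grasp; the last joint's range is limited). The gripper opens to 85 mm and grips with 20 to 120 N. Pads are 22 mm wide; open, the fingers measure 114 mm over their backs; the gripper's body (76 mm by 85 mm) begins 54 mm behind the grasp point. The pads swing forward as they close: fully open they stand 13 mm farther back than shut.
Start: joints at [1.194, 0.207, 1.542, -0, 1.393, -0.15], TCP at [0.129, 0.56, 0.231] pointing down, gripper open.
Joint ranges: [-2.73, 2.73], [-0.86, 2.22], [0.23, 2.46], [-1.11, 4.25], [0.08, 2.63], [-2.82, 2.82]. Speed limits (rad/s): [2.79, 2.79, 3.14, 3.14, 3.14, 3.14].

### API

Orientations are given as a unit quaternion [w, x, y, z].
In Python, from cell import ctrl gives the robot as it stands. Calls block until the motion is done:
- ctrl.goto(position, orientation): joint-space move of the TCP to a pose.
- ctrl.line_to(position, vel=0.15, orientation=None, force_limit=None): straight line of the TCP; orientation=None keeps the orientation; vel is the mean speed in m/s. With force_limit (N) it stops when the force on the tool has changed by that much, and returns True; else False.
- ctrl.move_joints(angles): joint-space move.
- ctrl.let_go() and ctrl.grasp(strength=None): open the fingers fully, or close them until they stop; strength is the grip in N (None keeps the last).
- ctrl.wait(seconds).
- ctrl.inverse_kinematics(position, orientation): joint angles nearest the present ones, or None.
- ctrl.sense(): the state.
- ctrl.snapshot(name): name is "scene" or "top" or "wrist"; returns a dict with "frame" (420x560x3 uint8, red, green, blue), "fx", "fy", "cx", "cy" (pixels), "k1" (the pictures are not rectified: a ray, as slopes to the right and down, at radius r is drawn at 1 + k1 r^2 times it, then the intrinsics apply), "R" (3x3) and "t" (3): a world point X has camera coordinates R X + t. Camera axes: x right, y down, z forward; pixel columns grow to the right and rows downward; lengths in m; the calibration is good to about 2 mm. A picture is of the moment at which its call begins. There is no depth.
A pose or a line that the arm cannot do raises ctrl.MotionError and nothing moves.
- ctrl.hand_in(): hands the job in; it is judged then, once.
Trained networks look in a picture, given as the dict that the camera call returned (one of the last four; its "shot" number tells which), for a name from the list of things; names that differ only in an ending like _2 or _b are one class to them, and where a whole thing is asked for, a point or a joint stands for the part that bears it (a point fixed in the world has none). Each returns a list of dicts, best first, with "score" (0 to 1); they miss things now and then, are a little off and sometimes report something else, mostly with a low value. They report only what shows in the picture. A call takes as long as a camera call. They do not tell look-alikes from the thing itself.
- ctrl.search_frame(picture, label): "pixel" ([column, row] in pixels, amid what is visible of it).
- ctrl.trace(picture, label): "region" (420x560 bool, what is visible of it) and "pixel" ([column, row] in pixels, amid what is visible of it).
- ctrl.tip_of(picture, label): "pixel" ([column, row] in pixels: a listed point, or the origin of a listed thing).
The state is a dict: "clock": time; "joints": joint angles; "joint_velocities": joint speeds; "tau": joint torques, N m; "eef_pos": TCP position; "eef_rot": TCP orientation; "ft_force": force on the tool from outside, world axes, zero at the start; "wrist_torque": the same for the moment, N m; "width": opening from 0.0 (shut) to 1.0 (fully open); "finger_force": force on a finger pad.
Only numpy, scipy, OpenCV 4.12 (cv2) and the standard library are available. Lean on these libraries where they do the work, as an engineer would, in place of code of your own. Each camera call takes 0.05 s, during which the arm holds its last target. There are 200 camera calls.

## Working session

There is one attempt and no reset: what is moved stays moved. The work goes in short steps, each a Python script; the robot and the scene stay as the last script left them, time stands still between calls to the robot, and variables do not carry over. Pictures are saved under pics/ and viewed, at most 10 in all, crops included, and the job is handed in when it is done.

```bash
mkdir -p pics; ls; cat > h.py <<'E'
import numpy as np, cv2
from cell import ctrl
def ray(p,px):
    x=(px[0]-p["cx"])/p["fx"]; y=(px[1]-p["cy"])/p["fy"]
    d=np.hypot(x,y); r=d
    for _ in range(30): r=d/(1+p["k1"]*r*r)
    s=r/d if d>0 else 1
    R=np.array(p["R"]); t=np.array(p["t"])
    return -R.T@t, R.T@np.array([x*s,y*s,1.])
def onz(p,px,z):
    o,v=ray(p,px); return o+v*(z-o[2])/v[2]
def proj(p,X):
    c=np.array(p["R"])@np.array(X)+np.array(p["t"]); x,y=c[:2]/c[2]; f=1+p["k1"]*(x*x+y*y)
    return np.array([p["fx"]*x*f+p["cx"],p["fy"]*y*f+p["cy"]])
def tri(obs):
    A=np.zeros((3,3));b=np.zeros(3)
    for p,px in obs:
        o,v=ray(p,px); v=v/np.linalg.norm(v); M=np.eye(3)-np.outer(v,v); A+=M;b+=M@o
    return np.linalg.solve(A,b)
def save(p,n): cv2.imwrite("pics/"+n,cv2.cvtColor(p["frame"],cv2.COLOR_RGB2BGR))
E
python3 - <<'E'
from h import *
np.set_printoptions(precision=3,suppress=True)
P={n:ctrl.snapshot(n) for n in("scene","top")}
for n,p in P.items():
    save(p,n+"0.png")
    print(n,"cam",-np.array(p["R"]).T@p["t"],p["fx"],p["k1"])
    for l,z in (("fixture",0),("stud_low",.0625),("bar_hinge",.054),("clip",.003),("clip_grip",.003),("clip_tip",.003),("clip_neck",.003),("spare_unit",0),("tape_roll",0),("clevis_pin",0),("screwdriver",.01),("knob_dish",0)):
        for r in ctrl.tip_of(p,l)[:4]: print(n,l,round(r["score"],2),np.round(r["pixel"]),onz(p,r["pixel"],z)[:2])
i=np.hstack([cv2.imread("pics/scene0.png"),cv2.imread("pics/top0.png")])
print(ctrl.sense()["clock"])
E
```

```text
pics
scene cam [ 1.532 -0.871  0.894] 477.8763996614813 -0.13322385937354228
scene fixture 0.56 [302. 218.] [0.53  0.054]
scene stud_low 0.7 [285. 211.] [ 0.538 -0.03 ]
scene bar_hinge 0.57 [324. 194.] [0.528 0.156]
scene bar_hinge 0.35 [304. 214.] [0.58  0.018]
scene clip 0.51 [239. 249.] [ 0.548 -0.221]
scene clip 0.51 [290. 177.] [0.287 0.205]
scene clip_grip 0.66 [194. 297.] [ 0.652 -0.44 ]
scene clip_grip 0.65 [237. 242.] [ 0.514 -0.203]
scene clip_grip 0.51 [285. 164.] [0.192 0.255]
scene clip_tip 0.64 [296. 183.] [0.339 0.191]
scene clip_tip 0.61 [238. 246.] [ 0.534 -0.212]
scene clip_tip 0.46 [247. 255.] [ 0.588 -0.218]
scene clip_neck 0.61 [245. 251.] [ 0.567 -0.212]
scene clip_neck 0.4 [294. 176.] [0.288 0.223]
scene spare_unit 0.72 [411. 209.] [0.725 0.4  ]
scene tape_roll 0.65 [190. 298.] [ 0.646 -0.448]
scene clevis_pin 0.47 [282. 289.] [ 0.768 -0.226]
scene screwdriver 0.54 [146. 266.] [ 0.46 -0.49]
scene knob_dish 0.72 [185. 220.] [ 0.304 -0.271]
scene knob_dish 0.25 [412. 209.] [0.727 0.401]
top cam [ 0.462 -0.052  1.433] 502.91958594583105 0.023536406619042643
top fixture 0.98 [258. 202.] [0.532 0.06 ]
top stud_low 0.94 [292. 196.] [ 0.545 -0.038]
top bar_hinge 0.89 [221. 200.] [0.533 0.159]
top clip 0.57 [360. 194.] [ 0.552 -0.23 ]
top clip 0.56 [204. 291.] [0.277 0.213]
top clip 0.42 [292. 196.] [ 0.547 -0.037]
top clip_grip 0.69 [352. 213.] [ 0.498 -0.207]
top clip_grip 0.61 [196. 315.] [0.211 0.236]
top clip_tip 0.87 [210. 268.] [0.342 0.196]
top clip_tip 0.53 [364. 176.] [ 0.605 -0.24 ]
top clip_neck 0.56 [205. 285.] [0.294 0.209]
top spare_unit 0.32 [357. 123.] [ 0.755 -0.222]
top spare_unit 0.21 [352. 186.] [ 0.576 -0.208]
top tape_roll 0.84 [437. 156.] [ 0.659 -0.448]
top clevis_pin 0.75 [354. 124.] [ 0.754 -0.216]
top screwdriver 0.92 [447. 228.] [ 0.457 -0.472]
top knob_dish 0.7 [360. 191.] [ 0.561 -0.23 ]
top knob_dish 0.65 [373. 281.] [ 0.307 -0.264]
1.3
```

View pics/top0.png

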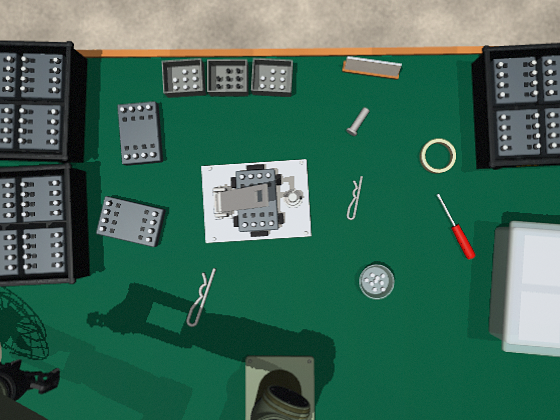

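View pics/scene0.png

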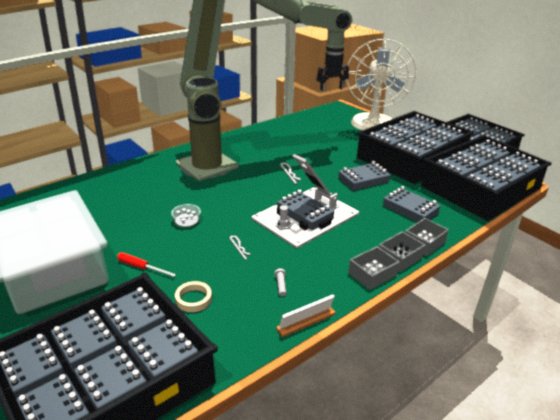

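```bash
python3 - <<'E'
import cv2,numpy as np
t=cv2.imread("pics/top0.png")
a=cv2.resize(t[160:240,320:400],(400,400),interpolation=2)
b=cv2.resize(t[250:330,160:240],(400,400),interpolation=2)
cv2.imwrite("pics/crop0.png",np.hstack([a,b]))
E
```

```text
(no output)
```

View pics/crop0.png

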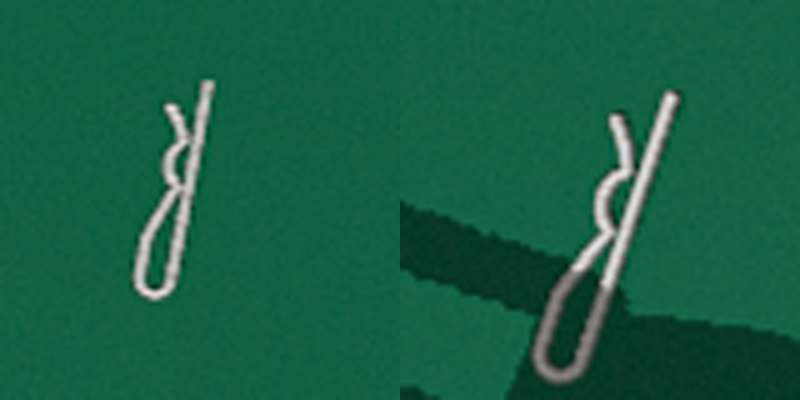

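Top view: the two clip candidates are at (356,197), about 126 mm long, and (203,297), about 175 mm long. I choose the one at (356,197): straight leg on the right, tip at (362,176), sprung leg on the left (+y), closed end at (351,220). The plate runs from (202,166) to (311,237). The bar is raised over the controller, with the stud at about (292,196).

```bash
cat > meas.py <<'E'
from h import *
from scipy.optimize import minimize, least_squares
np.set_printoptions(precision=4,suppress=True)
S=ctrl.snapshot("scene");T=ctrl.snapshot("top")
# plate corners in top
g=cv2.cvtColor(T["frame"],cv2.COLOR_RGB2HSV); m=((g[...,1]<60)&(g[...,2]>170)).astype(np.uint8)
m[:150]=0;m[255:]=0;m[:,:190]=0;m[:,325:]=0
m=cv2.morphologyEx(m,cv2.MORPH_OPEN,np.ones((3,3)))
n,lab,st,_=cv2.connectedComponentsWithStats(m); k=1+np.argmax(st[1:,4]); c=np.argwhere(lab==k)[:,::-1].astype(np.int32)
W=np.array([onz(T,q,.012)[:2] for q in cv2.convexHull(c)[:,0]]).astype(np.float32)
r=cv2.minAreaRect(W*1000);print("plate rect mm",r)
box=cv2.boxPoints(r)/1000;
e=max([box[1]-box[0],box[2]-box[1]],key=np.linalg.norm); e=e*np.sign(e[1])/np.linalg.norm(e)
yaw=np.arctan2(-e[0],e[1]); Rz=np.array([[np.cos(yaw),-np.sin(yaw)],[np.sin(yaw),np.cos(yaw)]])
O=np.array(r[0])/1000-Rz@[0,.005]
print("yaw",yaw,"origin",O,"stud",O+Rz@[0,-.1],"hinge",O+Rz@[0,.1])
def FW(p): p=np.asarray(p);return np.r_[O+Rz@p[:2],p[2]]
masks=[(p,ctrl.trace(p,"bar")) for p in(S,T)]
masks=[(p,x[0]["region"],x[0]["score"]) for p,x in masks if x]
def iou(th):
    s=0
    for p,reg,_ in masks:
        pts=[]
        for x in(-.027,.027):
            for d in(0.0,.23):
                for h in(-.004,.004):
                    pts.append(proj(p,FW([x,.1-d*np.cos(th)+h*np.sin(th),.054+d*np.sin(th)+h*np.cos(th)])))
        a=np.zeros((420,560),np.uint8);cv2.fillConvexPoly(a,cv2.convexHull(np.array(pts,np.float32)).astype(np.int32),1)
        s+=(a&reg).sum()/(a|reg).sum()
    return s/len(masks)
v=[(iou(t),t) for t in np.arange(.4,1.1,.02)];print("bar",[(x[2],x[1].sum()) for x in masks],sorted(v)[::-1][:4])
# clip
reg=[x for x in ctrl.trace(T,"clip") if abs(x["pixel"][0]-356)<15]
if reg:
    reg=reg[0]["region"]
    q=np.array([onz(T,a,.003)[:2] for a in np.argwhere(reg)[:,::-1]]).astype(np.float32)
    rr=cv2.minAreaRect(q*1000);print("clip rect mm",rr)
v=g[...,2].astype(int);cl=((g[160:240,335:385,1]<110)&(v[160:240,335:385]>110)); c=np.argwhere(cl)[:,::-1]+[335,160]
q=np.array([onz(T,a,.003)[:2] for a in c]).astype(np.float32);print(len(q),cv2.minAreaRect(q*1000))
print(proj(T,FW([0,-.1,.09])))
E
python3 meas.py
```

```text
plate rect mm ((529.6151123046875, 140.63633728027344), (218.1638641357422, 150.27304077148438), 3.6081809997558594)
yaw -1.5078217 origin [0.5246 0.1403] stud [0.4248 0.134 ] hinge [0.6244 0.1466]
bar [(0.95, np.int64(463)), (0.7, np.int64(1019))] [(np.float64(0.32134738022378473), np.float64(0.42000000000000004)), (np.float64(0.31777669826814653), np.float64(0.4600000000000001)), (np.float64(0.31396503046655827), np.float64(0.44000000000000006)), (np.float64(0.3128972130623629), np.float64(0.4))]
clip rect mm ((530.5029907226562, -214.21348571777344), (26.092275619506836, 98.85494995117188), 72.24882507324219)
217 ((543.5944213867188, -212.8362579345703), (24.84680938720703, 127.01982116699219), 78.9305419921875)
[227.7536 240.0302]
```

```bash
sed -i 's/^n,lab,st.*$/n,lab,st,_=cv2.connectedComponentsWithStats(m); c=np.argwhere(np.isin(lab,[i for i in range(1,n) if st[i,4]>150]))[:,::-1].astype(np.int32)/' meas.py
cat >> meas.py <<'E'
b=cv2.boxPoints(cv2.minAreaRect(q*1000))/1000;
e=max([b[1]-b[0],b[2]-b[1]],key=np.linalg.norm);e=e*np.sign(e[0])/np.linalg.norm(e)
c0=np.array(cv2.minAreaRect(q*1000)[0])/1000; print("clip yaw",np.arctan2(e[1],e[0]))
# clip rect spans x -79..49, y about -3..21.
print("grip",c0+e*(-.056+.015))
np.save("fix.npy",[O[0],O[1],yaw])
vis=cv2.cvtColor(np.hstack([S["frame"][130:270,230:380],T["frame"][140:280,190:340]]),cv2.COLOR_RGB2BGR)
for p,off,(x0,y0) in((S,0,(230,130)),(T,150,(190,140))):
    for th,col in((.5,(0,0,255)),(.75,(0,255,255)),(1.,(255,0,255))):
        P=[proj(p,FW([x,.1-d*np.cos(th)+.004*np.sin(th),.054+d*np.sin(th)+.004*np.cos(th)])) for x,d in((-.027,0),(-.027,.23),(.027,.23),(.027,0))]
        if p is S and th==.5: pass
        for a in P[1:3]: cv2.circle(vis,(int(a[0]-x0+off),int(a[1]-y0)),1,col,-1)
cv2.imwrite("pics/bar1.png",cv2.resize(vis,None,fx=2.6,fy=2.6,interpolation=2))
E
python3 meas.py
```

```text
plate rect mm ((534.3084716796875, 65.91340637207031), (218.2861328125, 299.8334655761719), 3.5563807487487793)
yaw 0.062070467 origin [0.5346 0.0609] stud [ 0.5408 -0.0389] hinge [0.5284 0.1607]
bar [(0.98, np.int64(1052))] [(np.float64(0.8505154639175257), np.float64(0.9200000000000005)), (np.float64(0.8485113835376532), np.float64(0.9400000000000005)), (np.float64(0.8326359832635983), np.float64(0.9000000000000005)), (np.float64(0.8158756137479541), np.float64(0.8800000000000004))]
clip rect mm ((554.252197265625, -217.5161590576172), (21.396385192871094, 92.50861358642578), 76.7572250366211)
216 ((543.609130859375, -212.97325134277344), (24.380971908569336, 127.13711547851562), 78.40304565429688)
[292.3462 196.5328]
clip yaw -0.20240496
grip [ 0.5034 -0.2047]
```

View pics/bar1.png

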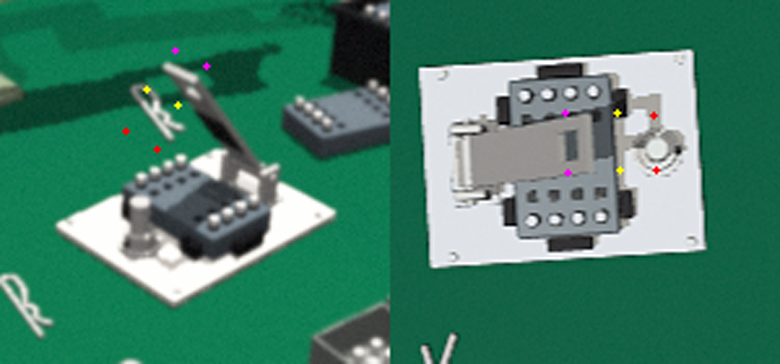

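```bash
cat >> h.py <<'E'
try: O0,O1,YAW=np.load("fix.npy")
except Exception: O0=O1=YAW=0
def F(x,y,z):
    c,s=np.cos(YAW),np.sin(YAW); return [O0+c*x-s*y,O1+s*x+c*y,z]
def down(psi): return [0,np.cos(psi/2),np.sin(psi/2),0]
def st():
    s=ctrl.sense(); return round(s["clock"],2),np.round(s["eef_pos"],4),np.round(s["ft_force"],2),round(s["width"],3)
E
python3 - <<'E'
from h import *
print(ctrl.sense()["eef_rot"])
q=down(YAW)
def T(th,r=.16): return F(0,.1-r*np.cos(th)+.004*np.sin(th)+.0145,.054+r*np.sin(th)+.004*np.cos(th))
ctrl.grasp(40)
p=T(1.06)
print(ctrl.inverse_kinematics(p,q))
ctrl.goto([p[0],p[1],.30],q); print(st())
ctrl.line_to(p,vel=.2); print(st())
for th in (.85,.68,.5,.33,.16,.05): ctrl.line_to(T(th),vel=.1); 
print(st())
print(ctrl.line_to(T(-.03),vel=.04,force_limit=15),st())
p=ctrl.sense()["eef_pos"]; ctrl.line_to([p[0],p[1],.13],vel=.2)
save(ctrl.snapshot("top"),"t2.png"); save(ctrl.snapshot("scene"),"s2.png")
cv2.imwrite("pics/c2.png",cv2.resize(np.hstack([cv2.imread("pics/s2.png")[130:270,230:380],cv2.imread("pics/t2.png")[140:280,190:340]]),None,fx=2.6,fy=2.6,interpolation=2))
E
```

```text
[-4.36944960e-06  1.12690972e-01  9.93630084e-01  1.43154778e-05]
[ 2.70249031e-02  1.68336881e-01  1.66324754e+00 -4.44089210e-16
  1.31000823e+00  1.53575076e+00]
(4.77, array([0.5319, 0.1013, 0.2999]), array([-0.13, -0.15,  0.09]), 0.002)
(5.44, array([0.5328, 0.101 , 0.1963]), array([ 0.46,  0.09, -0.01]), 0.002)
(7.97, array([0.5369, 0.016 , 0.0657]), array([ 0.13, -0.26,  0.92]), 0.001)
True (8.28, array([0.5388, 0.0155, 0.058 ]), array([-1.18, -1.03,  7.34]), 0.002)
```

View pics/c2.png

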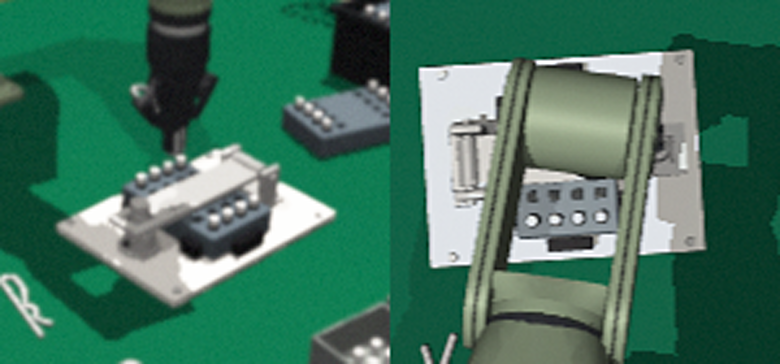

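The bar lies flat (TCP stopped at z = 0.058) with the stud through its slot. Next I probe the stud's top and both sides.

```bash
python3 - <<'E'
from h import *
q=down(YAW)
ctrl.line_to(F(0,-.1,.13),vel=.2,orientation=q)
ctrl.line_to(F(0,-.1,.105),vel=.15)
h=ctrl.line_to(F(0,-.1,.074),vel=.025,force_limit=3); top=ctrl.sense()["eef_pos"][2]; print(h,st())
if h:
    ctrl.line_to(F(0,-.1,top+.015),vel=.15)
    ys=[]; z=max(top-.011,.069)
    for sgn in(-1,1):
        ctrl.line_to(F(0,-.1+sgn*.05,top+.015),vel=.2)
        ctrl.line_to(F(0,-.1+sgn*.05,z),vel=.15)
        ctrl.line_to(F(0,-.1+sgn*.034,z),vel=.1)
        h=ctrl.line_to(F(0,-.1+sgn*.008,z),vel=.025,force_limit=3)
        p=ctrl.sense()["eef_pos"]; y=-np.sin(YAW)*(p[0]-O0)+np.cos(YAW)*(p[1]-O1); ys.append(y); print(h,st(),y)
        ctrl.line_to(F(0,-.1+sgn*.04,z),vel=.1)
        ctrl.line_to(F(0,-.1+sgn*.045,top+.015),vel=.2)
    print("top",top,"ymid",np.mean(ys))
    np.save("stud.npy",[top,np.mean(ys)])
E
```

```text
True (10.54, array([ 0.5406, -0.0389,  0.0809]), array([-0.31, -0.53,  3.53]), 0.002)
True (12.41, array([ 0.5423, -0.0627,  0.0697]), array([-0.17, -2.14,  1.14]), 0.003) -0.12388998540666606
True (14.79, array([ 0.539 , -0.0122,  0.0696]), array([1.04, 1.82, 2.73]), 0.0) -0.0732930421057557
top 0.08087120495790864 ymid -0.09859151375621088
```

Top z = 0.0809, so the hole's middle is at about 0.063; the stud's mid y in the fixture frame is -0.0986. The side contacts are 50.6 mm apart, as expected for a 25 mm stud plus the finger thickness. I'll enter from +x, so the opening fingers stay clear of the knobs. Next, the clip.

```bash
python3 - <<'E'
from h import *
g=np.array([.5034,-.2047]);psi=-.2024
p=ctrl.sense()["eef_pos"]; ctrl.line_to([p[0],p[1],.16],vel=.25)
ctrl.goto([.53,-.21,.2],down(psi)); ctrl.let_go(); ctrl.wait(.2)
print(st(),ctrl.sense()["joints"][5])
for n in("wrist","top"):
    w=ctrl.snapshot(n); 
    if n=="wrist": save(w,"w3.png")
    for l in("clip_grip","clip_tip","clip_neck","clip"):
        print(n,l,[(round(r["score"],2),np.round(r["pixel"]),np.round(onz(w,r["pixel"],.003)[:2],4)) for r in ctrl.tip_of(w,l)[:2]])
    if n=="wrist":
        h=cv2.cvtColor(w["frame"],cv2.COLOR_RGB2HSV)
        tr=ctrl.trace(w,"clip")
        if tr:
            c=np.argwhere(tr[0]["region"])[:,::-1]
            q=np.array([onz(w,a,.003)[:2] for a in c],np.float32)
            print(tr[0]["score"],cv2.minAreaRect(q*1000)); np.save("cq.npy",q)
E
```

```text
(17.63, array([ 0.53  , -0.2101,  0.2   ]), array([-0.17, -0.57, -0.43]), 0.999) 1.2441798734636782
wrist clip_grip [(0.73, array([283., 211.]), array([ 0.5015, -0.2043]))]
wrist clip_tip [(0.82, array([295., 122.]), array([ 0.5982, -0.2373]))]
wrist clip_neck [(0.74, array([287., 152.]), array([ 0.5685, -0.2219]))]
wrist clip [(0.83, array([291., 161.]), array([ 0.5576, -0.2246]))]
0.89 ((541.1765747070312, -212.21890258789062), (24.618751525878906, 126.00457000732422), 78.49958801269531)
top clip_grip [(0.88, array([195., 312.]), array([0.2187, 0.2376])), (0.61, array([349., 208.]), array([ 0.5129, -0.1999]))]
top clip_tip [(0.73, array([209., 268.]), array([0.3417, 0.2001]))]
top clip_neck [(0.69, array([207., 288.]), array([0.2857, 0.2047]))]
top clip [(0.85, array([203., 289.]), array([0.284 , 0.2149]))]
```

View pics/w3.png

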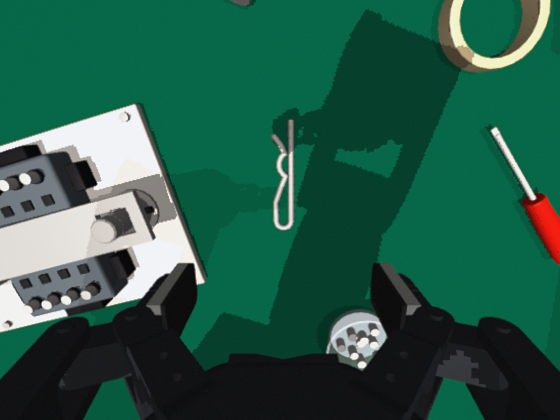

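The wrist view shows the clip alone: leg vertical at column 291, tip at (295,122), closed end at (283,225). The fingers straddle it clear of the plate, tape and dish. The grip point (0.501,-0.204) agrees between the outline and the network, so I grasp there.

```bash
python3 - <<'E'
from h import *
psi=-.2008
ctrl.goto([.5012,-.2041,.06],down(psi))
print(ctrl.line_to([.5012,-.2041,.0005],vel=.08,force_limit=6),st())
ctrl.grasp(60); s=ctrl.sense(); print(st(),s["finger_force"])
np.save("gz.npy",[s["eef_pos"][2]])
ctrl.line_to([.5012,-.2041,.12],vel=.15); s=ctrl.sense(); print(st(),s["finger_force"])
w=ctrl.snapshot("wrist"); cv2.imwrite("pics/w4.png",cv2.cvtColor(w["frame"],cv2.COLOR_RGB2BGR)[60:,100:460])
for l in("clip_tip","clip_neck"):
    for r in ctrl.tip_of(w,l)[:1]:
        X=onz(w,r["pixel"],s["eef_pos"][2]+.0025); d=X[:2]-s["eef_pos"][:2]; c,n=np.cos(psi),np.sin(psi)
        print(l,r["score"],r["pixel"],"clip-frame rel grip",c*d[0]+n*d[1],-n*d[0]+c*d[1])
E
```

```text
False (19.7, array([ 0.5015, -0.2043,  0.0007]), array([ 0.43, -0.12,  0.49]), 1.001)
(20.32, array([ 0.5016, -0.2043,  0.0011]), array([-0.89,  1.06,  4.28]), 0.247) 58.659908110275865
(21.27, array([ 0.5003, -0.2036,  0.1188]), array([-0.  ,  0.22, -0.09]), 0.248) 58.74186356551945
clip_tip 0.83 [305.6, 47.2] clip-frame rel grip 0.10300565964256489 -0.009267063203469521
clip_neck 0.69 [285.4, 131.4] clip-frame rel grip 0.06881612653917325 -0.0008902191952388627
```

View pics/w4.png

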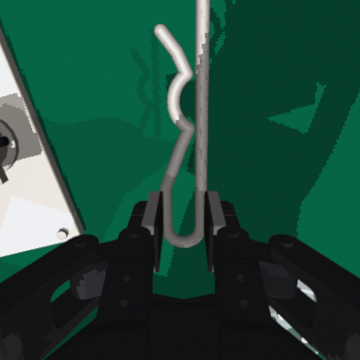

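```bash
cat >> h.py <<'E'
PSI=YAW+np.pi
def settle(tgt,vel=.08):
    cmd=np.array(tgt,float)
    for _ in range(2):
        ctrl.line_to(list(cmd),vel=vel); ctrl.wait(.25); e=np.array(tgt)-ctrl.sense()["eef_pos"]; cmd=cmd+e; vel=.03
    return cmd,e
def fx(p):
    c,s=np.cos(YAW),np.sin(YAW); d=np.array(p[:2])-[O0,O1]; return np.array([c*d[0]+s*d[1],-s*d[0]+c*d[1],p[2]])
E
python3 - <<'E'
from h import *
top,ym=np.load("stud.npy"); y=ym-.009; z=top-.018-.0019+.0001
print("target z",z)
ctrl.line_to([.5012,-.2041,.17],vel=.25)
a=F(.135,y,.15); print(ctrl.inverse_kinematics(a,down(PSI)))
ctrl.goto(a,down(PSI)); print(st())
ctrl.line_to(F(.131,y,.08),vel=.15)
cmd,e=settle(F(.131,y,z)); print(st(),e,fx(ctrl.sense()["eef_pos"])-[0,y,z])
b=np.array(F(.131,y,z))
off=cmd-b; print(off)
ctrl.line_to(list(np.array(F(.1225,y,z))+off),vel=.04)
h=ctrl.line_to(list(np.array(F(.105,y,z))+off),vel=.02,force_limit=2.5)
p=fx(ctrl.sense()["eef_pos"]); print(h,st(),p-[.056,y,z]); np.save("off.npy",off)
w=ctrl.snapshot("wrist"); cv2.imwrite("pics/w5.png",cv2.cvtColor(w["frame"],cv2.COLOR_RGB2BGR)[:300,130:430])
E
```

```text
target z 0.061071204957908645
[-1.83932892e-01  4.86553752e-01  1.34320119e+00 -4.44089210e-16
  1.31183771e+00 -1.81679969e+00]
(24.33, array([ 0.6759, -0.0383,  0.1498]), array([-0.47,  0.11, -0.74]), 0.247)
(26.08, array([ 0.6717, -0.0383,  0.0606]), array([ 0.54,  0.88, -0.3 ]), 0.246) [ 3.54234871e-04 -6.20687240e-05  4.43968870e-04] [ 1.30650297e-01  8.39226027e-05 -4.43968870e-04]
[-6.30985998e-06 -1.45586467e-05 -1.68927105e-05]
False (27.46, array([ 0.6462, -0.04  ,  0.0611]), array([-0.84, -0.11, -0.66]), 0.244) [ 4.91197907e-02 -1.47050308e-05  2.72599111e-05]
```

View pics/w5.png

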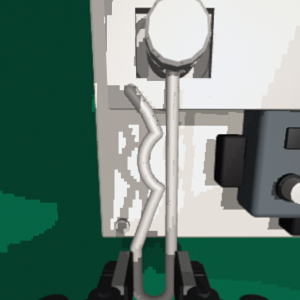

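The leg has entered the cross hole, lined up with the stud at (178,72). Pushing on.

```bash
python3 - <<'E'
from h import *
top,ym=np.load("stud.npy"); y=ym-.009; z=top-.018-.0019+.0001
ux=np.array([np.cos(YAW),np.sin(YAW)])
def go(d,vel,lim):
    h=ctrl.line_to(F(d+.056,y,z),vel=vel,force_limit=lim); s=ctrl.sense()
    f=np.array(s["ft_force"]); print(h,round(s["clock"],2),"d",np.round((fx(s["eef_pos"])-[.056,y,z])*1000,2),"fx",round(f[:2]@ux,2),f.round(1),"ff",round(s["finger_force"],1))
    return h,f[:2]@ux
h,_=go(.033,.04,4)
if not h:
    for d in np.arange(.029,.0085,-.002):
        h,f=go(d,.02,12)
        if h or f>15: break
E
```

```text
False 28.06 d [32.88 -0.04  0.11] fx 0.17 [ 0.2 -0.1 -0.2] ff 58.8
False 28.41 d [28.99 -0.15  0.06] fx 0.77 [ 0.8 -0.6 -0.7] ff 58.8
False 28.66 d [27.39 -0.15  0.22] fx 2.01 [ 2.1 -0.6 -1. ] ff 58.8
False 28.91 d [24.92 -0.18  0.07] fx 1.62 [ 1.6 -0.5 -0.7] ff 58.8
False 29.16 d [22.9  -0.2   0.06] fx 1.65 [ 1.7 -1.5  0.3] ff 58.8
False 29.41 d [21.1  -0.23  0.15] fx 1.52 [ 1.7 -2.  -0.2] ff 58.8
False 29.66 d [19.31 -0.18  0.24] fx 3.81 [ 3.9 -1.5 -1.1] ff 58.8
False 29.91 d [16.55 -0.16 -0.09] fx 1.62 [ 1.8 -3.3  0.5] ff 58.9
False 30.16 d [13.85 -0.04 -0.46] fx 0.74 [ 0.9 -2.  -0.3] ff 58.9
False 30.41 d [11.77  0.02 -0.52] fx 0.59 [ 0.7 -2.3 -0.5] ff 58.9
False 30.66 d [ 9.63  0.06 -0.56] fx -0.98 [-0.8 -3.5 -0.6] ff 58.9
False 30.91 d [ 7.84  0.05 -0.49] fx -2.87 [-2.7 -3.  -0.6] ff 58.9
```

```bash
python3 - <<'E'
from h import *
top,ym=np.load("stud.npy"); y=ym-.009; z=top-.018-.0019+.0001
ux=np.array([np.cos(YAW),np.sin(YAW)])
for d in np.arange(.006,-.0035,-.001):
    h=ctrl.line_to(F(d+.056,y,z),vel=.02,force_limit=6); ctrl.wait(.15); s=ctrl.sense()
    f=np.array(s["ft_force"]); print(h,round(s["clock"],2),"d",np.round((fx(s["eef_pos"])-[.056,y,z])*1000,2),"fx",round(f[:2]@ux,2),f.round(1))
    if h or f[:2]@ux>2: break
w=ctrl.snapshot("wrist"); cv2.imwrite("pics/w6.png",cv2.cvtColor(w["frame"],cv2.COLOR_RGB2BGR)[:300,130:430])
E
```

```text
False 31.36 d [ 4.97  0.09 -0.43] fx -3.87 [-3.6 -3.7 -0.3]
False 31.76 d [ 4.89  0.03 -0.06] fx -2.55 [-2.3 -4.  -0.9]
False 32.16 d [4.   0.03 0.02] fx -2.28 [-2.1 -2.6 -0.5]
False 32.56 d [ 2.89  0.03 -0.03] fx -1.48 [-1.3 -3.  -1.4]
False 32.96 d [ 1.62  0.05 -0.16] fx -2.37 [-2.2 -3.3  0.1]
False 33.36 d [ 0.83  0.05 -0.09] fx -2.59 [-2.4 -2.5 -1.2]
False 33.76 d [0.08 0.04 0.02] fx -2.36 [-2.2 -2.3  0.1]
False 34.16 d [-0.69  0.    0.17] fx -1.5 [-1.4 -1.9 -0.3]
False 34.56 d [-1.01 -0.13  0.44] fx 2.16 [ 2.3 -2.  -0.7]
```

View pics/w6.png

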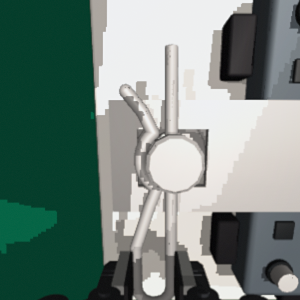

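The clip is home: the tip is out beyond the stud at (171,45) and the bow is round the shank at (145,165). The push force crosses zero. Releasing now.

```bash
python3 - <<'E'
from h import *
top,ym=np.load("stud.npy"); y=ym-.009; z=top-.018-.0019+.0001
ctrl.line_to(F(.0553,y,z),vel=.02); ctrl.let_go(); ctrl.wait(.2); print(st())
p=ctrl.sense()["eef_pos"]; ctrl.line_to([p[0],p[1],.2],vel=.12)
ctrl.line_to(list(F(.03,-.11,.24)),vel=.15)
w=ctrl.snapshot("wrist"); ctrl.goto([.45,-.35,.3],down(PSI)) if ctrl.inverse_kinematics([.45,-.35,.3],down(PSI)) is not None else None
s=ctrl.snapshot("scene");t=ctrl.snapshot("top"); print(st())
B=lambda p:cv2.cvtColor(p["frame"],cv2.COLOR_RGB2BGR)
c=proj(w,F(0,-.1,.063)).astype(int);print(c)
def crop(i,c,r):
    x=int(np.clip(c[0]-r,0,560-2*r));yy=int(np.clip(c[1]-r,0,420-2*r));return cv2.resize(i[yy:yy+2*r,x:x+2*r],(390,390),interpolation=2)
cv2.imwrite("pics/fin.png",np.hstack([crop(B(t),proj(t,F(0,-.07,.06)),45),crop(B(s),proj(s,F(0,-.07,.06)),45)]))
E
```

```text
(35.7, array([ 0.5965, -0.043 ,  0.0611]), array([ 0.31, -0.62, -0.33]), 1.002)
(38.88, array([ 0.4507, -0.3486,  0.2995]), array([-0.88,  1.  , -0.42]), 0.998)
[292 164]
```

View pics/fin.png

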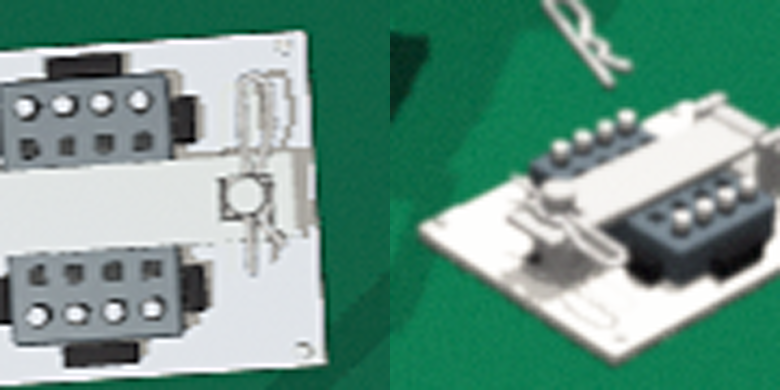

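The bar is flat, and the clip is through the stud at (245,195) with its leg and flare showing on the far side. The robot is clear, so I hand in.

```bash
python3 -c "
from cell import ctrl
print(ctrl.hand_in())"
```

```text
the job is handed in; nothing more can be done
None
```

The job is handed in at about 39 s of the 67 s allowed: the bar lies flat with the stud through its slot, and the 128 mm clip is through the cross hole with its sprung leg round the shank, released. The push never read above 4 N, less than the 6–12 N expected for the snap, so the seating is judged from the pull-in force and the pictures.

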